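# Swing the bench magnifier over the damaged patch

### The job

Pushing its arm sideways with a fingertip, gently and without gripping anything, swing the bench magnifier until its lens is centred over the round pale patch on the one book (not the long patch on the other). Then press the lamp switch on top of the magnifier's post all the way down and let it go. Leave the stand, both books and everything else on the table where they are.

Things in the scene. Friction and masses are not known exactly. Their poses are not given: they have to be found in the camera images.
- stand: bench magnifier's stand, loose on a 3 mm thick green cutting mat, 2.5 kg with its foot: round grey foot 140 mm in diameter and 27 mm high, steel post 22 mm in diameter; the origin is the centre of the foot's underside, 3 mm above the table, z up. The switch housing on the post is the highest part
- lens_arm: swinging part, turning level about the post's upright axis: aluminium bar 10 mm wide, 14 mm high, from the post to 158 mm out, where it carries the lens frame. Origin on the pivot axis at the bar's mid-height, 143 mm above the table; its own -x axis points along the bar to the lens. It stays where it is left (no spring; about 1 N at 125 mm from the axis moves it). It starts between the books
- lens_center (a point): centre of the clear lens, 210 mm from the pivot axis at the bar's mid-height, in a black round frame of 120 mm outer diameter, 12 mm thick. The arm swings 1.7 rad to either side of the stand's -x axis; each book's patch lies 0.9 to 1.4 rad from that axis, one on either side
- book_a_patch (a point): centre of the ROUND pale patch, 40 mm in diameter, in the middle of the top of a dark leather book 150 x 195 x 30 mm (0.65 kg, loose on the mat); this point lies on the book's top, 33 mm above the table, within 10 mm of the circle that the lens centre travels. Whether this book lies left or right of the stand varies
- book_b_patch (a point): centre of the LONG pale patch, 75 x 18 mm, on the top of the other book, of the same size, on the other side of the stand: not the target
- switch (a joint): lamp switch: 0 up, 0.006 m fully down; it springs back; about 4 N presses it fully
- switch_top (a point): centre of the top of the switch, a round black button 24 mm in diameter that faces up from a grey housing on top of the post, on the arm's pivot axis
- book_a: the book with the round patch; origin under the patch, on its underside
- book_b: the book with the long patch; origin under the patch, on its underside
- jar: bystander: glass jar with black lid, 48 mm wide, 55 mm high, on the mat between the books; origin at the centre of its underside
- weight: bystander: dark steel weight with a knob, 48 mm wide, 56 mm high, 0.45 kg, on the mat between the books; origin at the centre of its underside
- spatula: bystander: spatula, 170 mm long, lying beside one book; origin at mid-length
- brush: bystander: brush, 180 mm long, lying beside the other book; origin at mid-length
- eraser: bystander: white eraser block 45 x 22 x 14 mm near the stand, on its far side from the robot; origin at the centre of its underside
Things that resemble listed ones, but are neither listed nor needed, are in the scene too. What is shaped like the book_a but purple is not meant.

How it is judged:
On the way, in this order (a step that is already met when the one before it is completed fails the run):
1. the lens is centred over the round patch and at rest (horizontal distance between lens_center and book_a_patch below 0.015 m and angular speed of lens_arm below 0.05 rad/s), for 0.2 s.
2. the lamp switch is pressed down while the lens stands over the round patch (horizontal distance between lens_center and book_a_patch below 0.015 m and value of joint switch above 0.0045 m), for 0.02 s.
At the end, for the whole second after the job is handed in: The lens centre stands within 15 mm (seen from above) of the centre of the round patch, at rest; the switch has been pressed (at least 4.5 of its 6 mm) after that and is up again; stand and books are within 15 mm and the bystanders within 20 mm of where they were (all of step 1 and value of joint switch below 0.002 m and angle between stand's own z axis and vertical below 0.03 rad and distance of each of stand, book_a, book_b from where it was at the start of the episode below 0.015 m and distance of each of jar, weight, spatula, brush, eraser from where it was at the start of the episode below 0.02 m); the robot touches nothing.
It fails at once if the magnifier's stand is dragged, lifted or tipped (15 mm, 0.1 rad) (distance of stand from where it was at the start of the episode above 0.015 m or angle between stand's own z axis and vertical above 0.1 rad).
It fails at once if a book is shoved or lifted (15 mm) (distance of any of book_a, book_b from where it was at the start of the episode above 0.015 m).
It fails at once if the magnifier's arm is gripped or pushed hard (over 20 N) (contact force between the fingers and lens_arm above 20 N).
It fails at once if a bystander is moved or lifted (20 mm) (distance of any of jar, weight, spatula, brush, eraser from where it was at the start of the episode above 0.02 m).
It also fails if it takes over 40 s, if anything falls off the work surface, if the arm or the gripper's body presses on something with over 40 N, if the wrist force passes 120 N, or if a joint passes its speed limit or range.

### The arm

A 6-joint arm with a two-finger parallel gripper is mounted at the origin on the work surface. World frame = base frame: x ahead of the robot, y to its left, z up, the work surface at z = 0. Lengths are in m, angles in rad, forces in N, time in s.
With the tool pointing down it reaches from about 0.25 to 0.725 m from the base axis. Payload 4 kg.
Tool frame: the origin (TCP) lies between the finger pads; the fingertips stand 8 mm ahead of it and the grasp point (between the pads) lies 11 mm behind it; z points along the fingers, y is the line along which they close (so a half turn about z gives the same grasp; the last joint's range is limited). The gripper opens to 85 mm and grips with 20 to 120 N. Pads are 22 mm wide; open, the fingers measure 114 mm over their backs; the gripper's body (76 mm by 85 mm) begins 54 mm behind the grasp point. The pads swing forward as they close: fully open they stand 13 mm farther back than shut.
Start: joints at [1.263, 0.241, 0.005, 1.335, 0, 1.571], TCP at [0.151, 0.477, 0.239] pointing down, gripper open.
Joint ranges: [-2.72, 2.72], [-1.05, 1.87], [-1.09, 1.28], [-1.99, 2.15], [-1.42, 1.44], [-3.14, 3.14]. Speed limits (rad/s): [2.79, 2.79, 3.14, 3.14, 3.14, 3.14].

### API

Orientations are given as a rotation vector (axis times angle).
In Python, from cell import arm, capture, ticket gives the robot as it stands.
- The arm moves only by the tool send_rows, never from a script. Its argument "increments" is a list of rows, each an object with "linear": the shift along the world's x, y, z in cm, a list of three; "twist": the turn, a rotation vector about the world's x, y, z in rad, a list of three; "fingers": the closure in counts, from 0 (fully open) to 255 (shut). A call has 1 to 12 rows; each row shifts and turns the commanded pose from where the row before left it; what a row does not reach is not made up. A row lasts 1/12 s, in which the tool goes at most 41.7 mm and 7.16 degrees, less where a joint would pass 70% of its speed; a pose out of reach is approached as far as the arm can. A call is refused whole if a number of a shift passes 4.17 or a number of a turn 0.125, either way. A call with a gripper value outside its range is refused whole. The fingers move at their own pace and stop on an object; the grip force is fixed at half the most. Time passes only in rows, so rows that do not move let the fingers close. It gives the time, the measured TCP pose, the force, the opening and the grip force at its end, in the units of the state.
- arm.observe(): the state, without advancing time (a new reading comes with each control period).
- capture(name): name is "scene" or "top"; returns a dict with "color" (384x512x3 uint8, red, green, blue), "z_map" (384x512 float32, m along the optical axis (not along the pixel's ray), 0 where there is no reading), "fx", "fy", "cx", "cy" (pixels), "rvec" (rotation vector, rad) and "tvec" (3), from world to camera coordinates, as OpenCV has them. Camera axes: x right, y down, z forward; pixel columns grow to the right and rows downward; lengths in m; the calibration is good to about 2 mm. A picture is of the moment at which its call begins.
- ticket.sign_off(): hands the job in; it is judged then, once.
The state is a dict: "time_s": time; "joint_positions": joint angles; "joint_velocities": joint speeds; "joint_torque": joint torques, N m; "eef_pos": TCP position; "eef_rot": TCP orientation; "ft_force": force on the tool from outside, world axes, zero at the start; "ft_torque": the same for the moment, N m; "gripper_width": opening from 0.0 (shut) to 1.0 (fully open); "finger_force": force on a finger pad.
Only numpy, scipy, OpenCV 4.12 (cv2) and the standard library are available. Lean on these libraries where they do the work, as an engineer would, in place of code of your own. Each camera call takes 0.05 s, during which the arm holds its last target. There are 200 camera calls.

## Working session

There is one attempt and no reset: what is moved stays moved. The work goes in short steps, Python scripts to look and compute and a tool call to move; the robot and the scene stay as the last step left them, time stands still between calls to the robot, and variables do not carry over. Pictures are saved under pics/ and viewed, at most 10 in all, crops included, and the job is handed in when it is done.

Besides the shell and the picture viewer there is one more tool, called as a command line: name --argument value ..., lists and objects as JSON in quotes. send_rows: Moves the arm, as the interface text tells. Its arguments: {"type":"object","properties":{"increments":{"type":"array"}},"required":["increments"]}

```bash
mkdir -p pics
cat > h.py <<'E'
import numpy as np, cv2
from cell import arm, capture, ticket
def cam(n):
    c=capture(n); c['R']=cv2.Rodrigues(np.array(c['rvec'],float))[0]; c['t']=np.array(c['tvec'],float).reshape(3); return c
def ray(c,u,v,z):
    d=c['R'].T@np.array([(u-c['cx'])/c['fx'],(v-c['cy'])/c['fy'],1]); o=-c['R'].T@c['t']
    return o+d*(z-o[2])/d[2]
def cloud(c):
    v,u=np.mgrid[:384,:512]; Z=c['z_map']
    P=np.stack([(u-c['cx'])/c['fx']*Z,(v-c['cy'])/c['fy']*Z,Z],-1)
    return (P-c['t'])@c['R']
E
python3 - <<'E'
from h import *
a=cam('top');b=cam('scene')
for n,c in (('top',a),('scene',b)):
    print(n,-c['R'].T@c['t'])
    np.savez(f'{n}0.npz',**c)
    cv2.imwrite(f'pics/{n}0.png',cv2.resize(c['color'][:,:,::-1],(768,576),interpolation=cv2.INTER_CUBIC))
print(arm.observe())
E
```

```text
top [0.35291316 0.01568804 1.43079124]
scene [ 0.84609332 -0.62007754  0.96278489]
{'time_s': 0.1, 'joint_positions': array([1.26301082e+00, 2.41348054e-01, 3.83489113e-03, 1.33521840e+00,
       1.05659993e-05, 1.57078846e+00]), 'joint_velocities': array([-0.00115467, -0.00220016,  0.00265315,  0.00143605,  0.00105139,
       -0.00152905]), 'joint_torque': array([-9.78203298e-05, -3.73138154e+01,  2.53010130e+01,  1.08629797e-02,
        6.37490598e-05,  1.13630961e-05]), 'eef_pos': array([0.15129894, 0.47596152, 0.2384876 ]), 'eef_rot': array([-4.81502786e-01, -3.10416189e+00,  3.00109684e-03]), 'ft_force': array([0.22336809, 1.16345939, 0.73579324]), 'ft_torque': array([-0.04114563,  0.00020982,  0.03906445]), 'finger_force': 0.0, 'gripper_width': 1.0017412522197884}
```

View pics/top0.png

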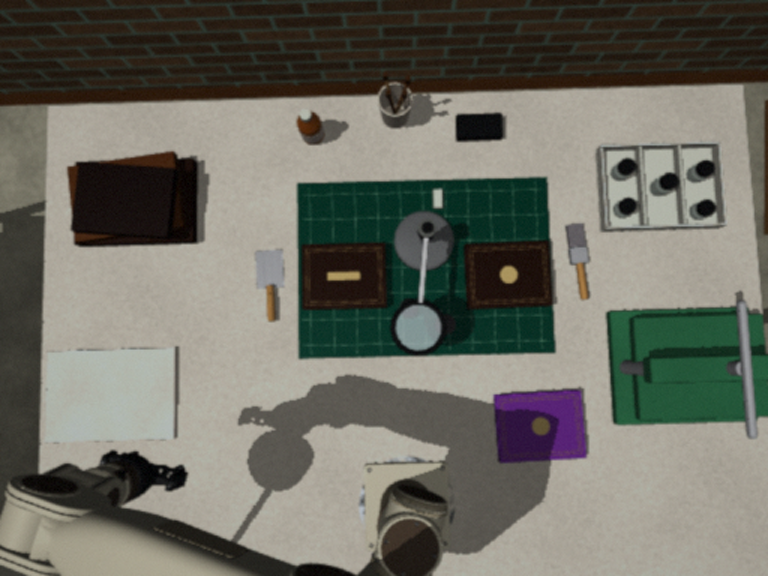

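View pics/scene0.png

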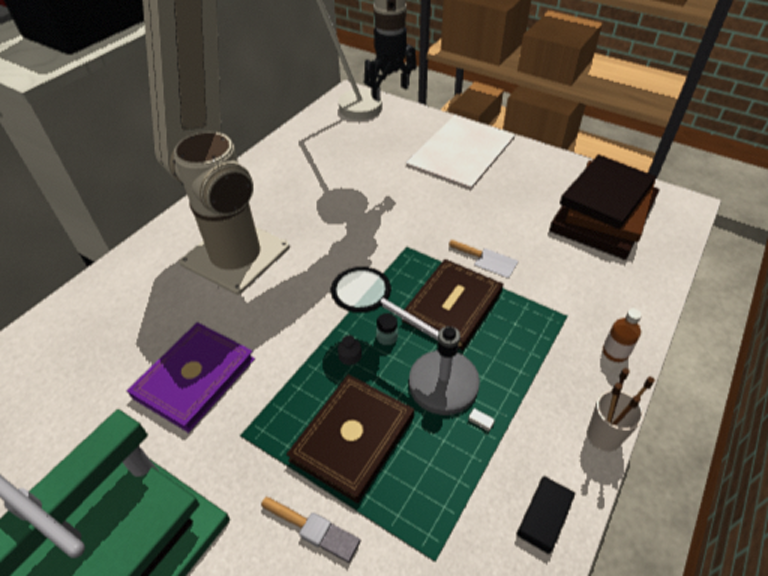

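Top view (768x576): the round pale patch is on the dark book at (508,274). It could be confused with the purple book's disc at (541,426) or the long patch at (344,276). The post and switch are at (427,228), the lens at (418,327), and the jar and weight sit under the lens. I choose (508,274), which lies on a dark leather book on the mat. Next I'll measure it and check it in a crop.

Run:
```python
from h import *
L=lambda n:dict(np.load(n+'0.npz'))
for n,roi in (('top',(290,150,390,215)),('scene',(190,240,290,340))):
    c=L(n); hsv=cv2.cvtColor(c['color'],cv2.COLOR_RGB2HSV); x0,y0,x1,y1=roi
    m=np.zeros(hsv.shape[:2],np.uint8); s=hsv[y0:y1,x0:x1]
    m[y0:y1,x0:x1]=((s[...,2]>120)&(s[...,0]>12)&(s[...,0]<35)&(s[...,1]>60))
    k,lab,st,ce=cv2.connectedComponentsWithStats(m); i=1+st[1:,4].argmax()
    print(n,'patch px',ce[i],st[i],ray(c,*ce[i],.033), 'depth pt',np.median(cloud(c)[lab==i],0))
    P=cloud(c); ok=c['z_map']>0
    x,y,z=P[...,0],P[...,1],P[...,2]
    near=ok&(x>.2)&(x<.62)&(abs(y)<.17)
    for lo,hi in ((.1,.13),(.13,.145),(.145,.157),(.157,.17),(.17,.18),(.18,.19),(.19,.2),(.2,.21),(.21,.25)):
        q=P[near&(z>lo)&(z<=hi)]
        if len(q): print(lo,hi,len(q),q.min(0).round(3),q.max(0).round(3),q.mean(0).round(3))
    if n=='top':
        for nm,r in (('jarweight',(240,200,320,260)),):pass
c=L('scene');P=cloud(c)
for (u,v) in ((258,207),(258,213),(232,230),(298,220),(300,224),(240,192),(215,180),(222,192)): print((u,v),P[v,u].round(3))
t=L('top')
a=cv2.resize(t['color'][120:250,240:380],None,fx=4,fy=4,interpolation=cv2.INTER_CUBIC)
b=cv2.resize(c['color'][190:320,180:320][:,:],None,fx=4,fy=4,interpolation=cv2.INTER_CUBIC)[:, :]
cv2.imwrite('pics/crop1.png',cv2.resize(np.hstack([a,b]),(800,371))[:,:,::-1])
```

```text
top patch px [386.9223301  186.62135922] [384 175   6  25 103] [ 0.50105374 -0.41665867  0.033     ] depth pt [ 0.50363606 -0.42175803  0.01704851]
0.1 0.13 4 [ 0.591 -0.065  0.121] [ 0.601 -0.042  0.129] [ 0.596 -0.049  0.127]
0.13 0.145 414 [ 0.339 -0.092  0.13 ] [0.597 0.022 0.145] [ 0.404 -0.034  0.143]
0.145 0.157 831 [ 0.339 -0.092  0.145] [0.591 0.022 0.157] [ 0.417 -0.038  0.148]
0.157 0.17 71 [ 0.587 -0.076  0.16 ] [ 0.62  -0.041  0.169] [ 0.603 -0.058  0.166]
0.17 0.18 42 [ 0.589 -0.069  0.17 ] [ 0.617 -0.044  0.18 ] [ 0.606 -0.059  0.175]
0.18 0.19 2 [ 0.597 -0.062  0.18 ] [ 0.607 -0.05   0.18 ] [ 0.602 -0.056  0.18 ]
scene patch px [234.07228916 286.45180723] [227 280  15  14 166] [ 0.52113138 -0.25260954  0.033     ] depth pt [ 0.52139106 -0.25261117  0.03240778]
0.1 0.13 27 [ 0.592 -0.08   0.101] [ 0.62  -0.064  0.13 ] [ 0.61  -0.075  0.119]
0.13 0.145 745 [ 0.345 -0.096  0.13 ] [0.62  0.022 0.145] [ 0.423 -0.042  0.142]
0.145 0.157 486 [ 0.345 -0.096  0.145] [0.619 0.019 0.156] [ 0.445 -0.045  0.147]
0.157 0.17 68 [ 0.591 -0.081  0.158] [ 0.62  -0.042  0.17 ] [ 0.606 -0.07   0.164]
0.17 0.18 52 [ 0.599 -0.072  0.171] [ 0.62  -0.05   0.177] [ 0.61  -0.062  0.174]
(258, 207) [ 0.411  0.043 -0.001]
(258, 213) [ 0.449 -0.016  0.054]
(232, 230) [ 0.418 -0.112  0.055]
(298, 220) [ 0.605 -0.059  0.173]
(300, 224) [ 0.616 -0.069  0.174]
(240, 192) [ 0.401 -0.036  0.144]
(215, 180) [0.216 0.066 0.002]
(222, 192) [ 0.357 -0.066  0.147]
```

View pics/crop1.png

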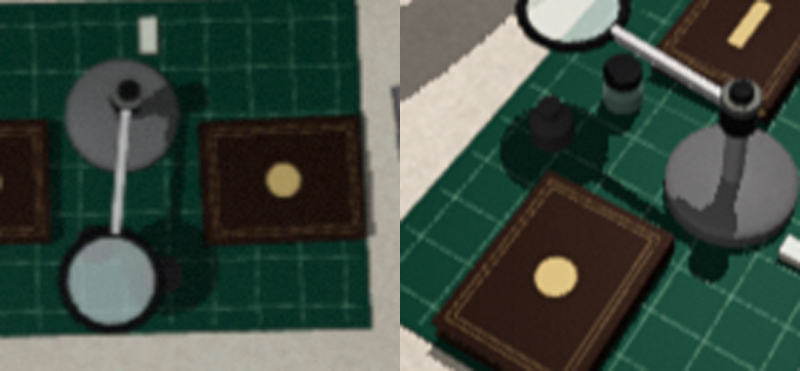

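The crop confirms the round patch on the dark leather book, at about top px (339,183). Next I'll refine the pivot, lens and patch.

Run:
```python
from h import *
L=lambda n:dict(np.load(n+'0.npz'))
for n in ('top','scene'):
    c=L(n);P=cloud(c);x,y,z=P[...,0],P[...,1],P[...,2]
    if n=='top':
        hsv=cv2.cvtColor(c['color'],cv2.COLOR_RGB2HSV);m=np.zeros(z.shape,np.uint8);s=hsv[165:200,320:360]
        m[165:200,320:360]=(s[...,2]>90)&(s[...,0]>12)&(s[...,0]<35)
        k,lab,st,ce=cv2.connectedComponentsWithStats(m); i=1+st[1:,4].argmax()
        print('patch',ce[i],st[i],ray(c,*ce[i],.033),np.median(P[lab==i],0))
    f=(c['z_map']>0)&(z>.157)&(abs(x-.605)<.04)&(abs(y+.06)<.04)
    v,u=np.where(f); print(n,'head px',u.min(),u.max(),v.min(),v.max())
    g=c['color'].mean(2)
    d=f&(z>.168); q=P[d]; print('z>.168: ',len(q),q[:,:2].mean(0),(q[:,:2].min(0)+q[:,:2].max(0))/2,np.percentile(q[:,2],[50,90]))
    # dark button
    (vv,uu)=np.where(f); sub=g[vv.min():vv.max()+1,uu.min():uu.max()+1].astype(int); print(sub)
    r=(c['z_map']>0)&(z>.13)&(z<.16)&(np.hypot(x-.605,y+.06)>.14)&(np.hypot(x-.605,y+.06)<.3)&(abs(y+.035)<.1)
    # outer edge fit
    cnt=cv2.findContours(r.astype(np.uint8),cv2.RETR_EXTERNAL,cv2.CHAIN_APPROX_NONE)[0]; cnt=max(cnt,key=len)[:,0]
    W=np.array([ray(c,*p,.149)[:2] for p in cnt]); W=W[np.hypot(*(W-[.605,-.06]).T)>.17]
    A=np.c_[2*W,np.ones(len(W))];s=np.linalg.lstsq(A,(W**2).sum(1),rcond=None)[0]
    print('lens',s[:2],np.sqrt(s[2]+s[:2]@s[:2]))
    b=r&(np.hypot(x-.605,y+.06)<.15)
```

```text
patch [338.65789474 182.57894737] [333 177  12  12 114] [ 0.51993779 -0.25048843  0.033     ] [ 0.51885569 -0.25040487  0.03351258]
top head px 279 290 146 158
z>.168:  62 [ 0.6067053  -0.05885195] [ 0.60696085 -0.05848053] [0.17480373 0.17756371]
[[ 82  82  78  77  77  72  74  73  77  77  81  83]
 [ 82  81  79  73  68  65  61  64  69  78  80  81]
 [ 80  79  71  57  39  31  28  35  52  70  77  78]
 [ 77  75  59  32  20  15  15  14  23  46  70  78]
 [ 76  71  44  17  15  14  12  13  16  33  62  77]
 [ 79  66  41  22  13  12  15  13  17  29  58  73]
 [ 74  66  39  19  14  14  13  11  18  31  58  73]
 [ 74  72  52  22  17  14  16  16  21  37  60  73]
 [ 66  77  66  42  26  21  26  28  39  54  61  62]
 [ 52  72  81  70  50  46  52  54  65  73  60  47]
 [ 43  52  71  78  75  76  75  76  75  62  47  42]
 [ 47  31  45  66  76  76  72  68  56  39  40  44]
 [ 66  33  28  74 110 109  84  37  23  28  38  47]]
lens [ 0.39816581 -0.03483723] 0.057796146993761316
scene head px 292 306 218 230
z>.168:  61 [ 0.61087985 -0.06274248] [ 0.61027821 -0.06161214] [0.17397401 0.17617778]
[[ 38  50  66  84 
[... 152 characters left out ...]
9  56 111  87  47]
 [126 112 112  48  23  26  27  30  30  29  29  37 114 114  71]
 [133 113 113  39  16  24  27  31  33  33  25  30 114 119  83]
 [102 110 113  38   9  17  24  25  27  26  16  30 113 120  84]
 [ 69 109 114  53  14   8  10  14  13   8   8  47 115 120  83]
 [ 54  94 117  88  43  17  12   9   6  11  28  84 119 116  62]
 [ 48  62 100 113  86  46  36  34  29  39  78 116 119  92  46]
 [ 40  41  65  96 105  89  85  83  62  86 114 105  90  49  35]
 [ 20  29  40  55  79  92  98  98  75  95  94  65  41  39  56]
 [ 10  16  29  36  44  47  54  62  56  51  43  35  26  47  66]
 [ 10   5  12  22  28  35  36  40  35  33  27  24  17  38  50]]
lens [ 0.4050608  -0.04110014] 0.05850140323472178
```

send_rows --increments '[{"linear": [2.1,-2.9,0],"twist": [0,0,0],"fingers": 255},{"linear": [2.1,-2.9,0],"twist": [0,0,0],"fingers": 255},{"linear": [2.1,-2.9,0],"twist": [0,0,0],"fingers": 255},{"linear": [2.1,-2.9,0],"twist": [0,0,0],"fingers": 255},{"linear": [2.1,-2.9,0],"twist": [0,0,0],"fingers": 255},{"linear": [2.1,-2.9,0],"twist": [0,0,0],"fingers": 255},{"linear": [2.1,-2.9,0],"twist": [0,0,0],"fingers": 255},{"linear": [2.1,-2.9,0],"twist": [0,0,0],"fingers": 255},{"linear": [2.1,-2.9,0],"twist": [0,0,0],"fingers": 255},{"linear": [2.1,-2.9,0],"twist": [0,0,0],"fingers": 255},{"linear": [2.1,-2.9,0],"twist": [0,0,0],"fingers": 255},{"linear": [2.1,-2.9,0],"twist": [0,0,0],"fingers": 255}]'

```text
time_s: 1.1
eef_pos: [0.4039, 0.1268, 0.2391]
eef_rot: [-0.482, -3.104, 0.0]
ft_force: [0.9, 0.3, 0.3]
gripper_width: 0.001
finger_force: 0.0
```

send_rows --increments '[{"linear": [2.2,-2.8,0],"twist": [0,0,0],"fingers": 255},{"linear": [2.2,-2.8,0],"twist": [0,0,0],"fingers": 255},{"linear": [2.2,-2.8,0],"twist": [0,0,0],"fingers": 255},{"linear": [2.2,-2.8,0],"twist": [0,0,0],"fingers": 255},{"linear": [0,0,-2.2],"twist": [0,0,0],"fingers": 255},{"linear": [0,0,-2.2],"twist": [0,0,0],"fingers": 255},{"linear": [0,0,-2.2],"twist": [0,0,0],"fingers": 255},{"linear": [0,0,-2.2],"twist": [0,0,0],"fingers": 255},{"linear": [0,0,-2],"twist": [0,0,0],"fingers": 255},{"linear": [0,0,0],"twist": [0,0,0],"fingers": 255}]'

```text
time_s: 1.93
eef_pos: [0.4879, 0.0163, 0.1269]
eef_rot: [-0.481, -3.096, 0.003]
ft_force: [-0.2, -0.7, -0.1]
gripper_width: 0.001
finger_force: 0.0
```

Run:
```python
import numpy as np
C=np.array([.608,-.060]);p=np.array([.492,.017])
pts=[p]
for f in np.linspace(173.9,237,14):
    a=np.radians(f);u=np.array([np.cos(a),np.sin(a)]);t=np.array([-u[1],u[0]])
    r=np.radians(f+90-252.5);d=.005+.0145*abs(np.cos(r))+.011*abs(np.sin(r))
    q=C+.12*u-d*t;pts.append(q);print(f.round(1),q.round(4),((q-pts[-2])*100).round(2))
```

```text
173.9 [ 0.491 -0.026] [-0.1 -4.3]
178.8 [ 0.4885 -0.0354] [-0.24 -0.94]
183.6 [ 0.4868 -0.0451] [-0.17 -0.97]
188.5 [ 0.4859 -0.0551] [-0.09 -0.99]
193.3 [ 0.4859 -0.0652] [-0.   -1.01]
198.2 [ 0.4868 -0.0754] [ 0.08 -1.02]
203.0 [ 0.4885 -0.0856] [ 0.17 -1.02]
207.9 [ 0.4912 -0.0958] [ 0.27 -1.02]
212.7 [ 0.4948 -0.1058] [ 0.36 -1.  ]
217.6 [ 0.4993 -0.1155] [ 0.45 -0.97]
222.4 [ 0.5047 -0.1249] [ 0.54 -0.94]
227.3 [ 0.5111 -0.1338] [ 0.63 -0.89]
232.1 [ 0.5183 -0.1423] [ 0.72 -0.84]
237.0 [ 0.5263 -0.15  ] [ 0.8  -0.78]
```

send_rows --increments '[{"linear": [0.1,-1,0],"twist": [0,0,0],"fingers": 255},{"linear": [0.1,-1,0],"twist": [0,0,0],"fingers": 255},{"linear": [0.1,-0.6,0],"twist": [0,0,0],"fingers": 255},{"linear": [0,-0.4,0],"twist": [0,0,0],"fingers": 255},{"linear": [0,-0.4,0],"twist": [0,0,0],"fingers": 255},{"linear": [0,-0.4,0],"twist": [0,0,0],"fingers": 255},{"linear": [0,-0.4,0],"twist": [0,0,0],"fingers": 255},{"linear": [-0.1,-0.4,0],"twist": [0,0,0],"fingers": 255},{"linear": [-0.1,-0.4,0],"twist": [0,0,0],"fingers": 255},{"linear": [-0.1,-0.5,0],"twist": [0,0,0],"fingers": 255}]'

```text
time_s: 2.77
eef_pos: [0.4916, -0.0385, 0.1314]
eef_rot: [0.481, 3.104, 0.001]
ft_force: [0.2, 0.8, -0.3]
gripper_width: 0.001
finger_force: 0.5
```

```bash
cat >> h.py <<'E'
C=np.array([.608,-.060])
def lens():
    out=[]
    for n in ('top','scene'):
        c=cam(n);P=cloud(c);x,y,z=np.moveaxis(P,-1,0);r=np.hypot(x-C[0],y-C[1])
        m=(c['z_map']>0)&(z>.125)&(z<.16)&(r>.155)&(r<.28)
        k,lab,st,ce=cv2.connectedComponentsWithStats(m.astype(np.uint8));i=1+st[1:,4].argmax()
        cnt=max(cv2.findContours((lab==i).astype(np.uint8),cv2.RETR_EXTERNAL,cv2.CHAIN_APPROX_NONE)[0],key=len)[:,0]
        W=np.array([ray(c,*p,.149)[:2] for p in cnt]);W=W[np.hypot(*(W-C).T)>.175]
        s=np.linalg.lstsq(np.c_[2*W,np.ones(len(W))],(W**2).sum(1),rcond=None)[0];o=s[:2]
        print(n,st[i,4],'lens',o.round(4),'R',np.sqrt(s[2]+o@o).round(4),'r',np.hypot(*(o-C)).round(4),'phi',np.degrees(np.arctan2(*(o-C)[::-1])).round(1)%360);out.append((c,o))
    return out
E
python3 -c "
from h import *
lens();s=arm.observe();print(s['eef_pos'],s['ft_force'])"
```

```text
Traceback (most recent call last):
  File "h.py", line 18, in lens
    k,lab,st,ce=cv2.connectedComponentsWithStats(m.astype(np.uint8));i=1+st[1:,4].argmax()
                                                                         ~~~~~~~~~~~~~~~^^
ValueError: attempt to get argmax of an empty sequence
```

```bash
sed -i "s/^        k,lab/        if m.sum()<100: print(n,'hidden',m.sum()); continue\n        k,lab/" h.py
python3 -c "
from h import *
lens()
h=[cam(n)['color'] for n in ('top','scene')]
cv2.imwrite('pics/push1.png',cv2.resize(np.hstack(h)[:,:,::-1],(800,300)))
s=arm.observe();print(s['eef_pos'],s['ft_force'])"
```

```text
top hidden 0
scene 932 lens [ 0.4001 -0.0705] R 0.0559 r 0.2082 phi 182.9
[ 0.49120623 -0.03860584  0.1311854 ] [-0.55845637 -0.17920596 -0.04759698]
```

View pics/push1.png

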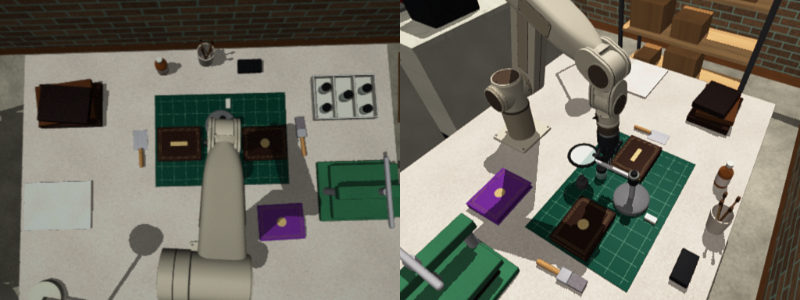

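The robot's arm hides the magnifier in the top view. In the scene view the fingertip is against the bar, and the lens has moved by about 8°.

send_rows --increments '[{"linear": [-0.2,-0.9,0],"twist": [0,0,0],"fingers": 255},{"linear": [-0.1,-1,0],"twist": [0,0,0],"fingers": 255},{"linear": [0,-1,0],"twist": [0,0,0],"fingers": 255},{"linear": [0.1,-1,0],"twist": [0,0,0],"fingers": 255},{"linear": [0.1,-1,0],"twist": [0,0,0],"fingers": 255},{"linear": [0.2,-1,0],"twist": [0,0,0],"fingers": 255},{"linear": [0.3,-1,0],"twist": [0,0,0],"fingers": 255},{"linear": [0.4,-0.9,0],"twist": [0,0,0],"fingers": 255},{"linear": [0.4,-0.8,0],"twist": [0,0,0],"fingers": 255},{"linear": [0.3,-0.5,0],"twist": [0,0,0],"fingers": 255},{"linear": [0,0,0],"twist": [0,0,0],"fingers": 255}]'

```text
time_s: 3.93
eef_pos: [0.5073, -0.1309, 0.1312]
eef_rot: [0.484, 3.103, -0.001]
ft_force: [-0.5, 0.1, 0.4]
gripper_width: 0.003
finger_force: 0.0
```

```bash
python3 -c "
from h import *
lens();s=arm.observe();print(s['eef_pos'],s['ft_force'])"
```

```text
top 108 lens [ 0.4534 -0.2463] R 0.0239 r 0.2421 phi 230.3
scene 1322 lens [ 0.4631 -0.2111] R 0.0583 r 0.2094 phi 226.2
[ 0.50652643 -0.12979491  0.13113622] [ 0.15433567  0.71492736 -0.70055619]
```

send_rows --increments '[{"linear": [0.3,-0.4,0],"twist": [0,0,0],"fingers": 255},{"linear": [0.4,-0.5,0],"twist": [0,0,0],"fingers": 255},{"linear": [0.5,-0.4,0],"twist": [0,0,0],"fingers": 255},{"linear": [0.5,-0.4,0],"twist": [0,0,0],"fingers": 255},{"linear": [0.4,-0.3,0],"twist": [0,0,0],"fingers": 255},{"linear": [0.2,-0.2,0],"twist": [0,0,0],"fingers": 255},{"linear": [0,0,0],"twist": [0,0,0],"fingers": 255}]'

```text
time_s: 4.62
eef_pos: [0.5304, -0.1521, 0.1313]
eef_rot: [0.482, 3.103, -0.0]
ft_force: [-0.2, -0.2, 0.8]
gripper_width: -0.002
finger_force: 0.0
```

```bash
python3 -c "
from h import *
lens();s=arm.observe();print(s['eef_pos'],s['ft_force'])"
```

```text
top 135 lens [ 0.4908 -0.2798] R 0.0239 r 0.2491 phi 241.9
scene 1487 lens [ 0.5029 -0.2424] R 0.0585 r 0.2105 phi 240.0
[ 0.52976228 -0.15165301  0.13130695] [-0.6184625  -0.49959868 -0.98122491]
```

send_rows --increments '[{"linear": [0.3,-0.2,0],"twist": [0,0,0],"fingers": 255},{"linear": [0.3,-0.2,0],"twist": [0,0,0],"fingers": 255},{"linear": [0.3,-0.1,0],"twist": [0,0,0],"fingers": 255},{"linear": [0.1,-0.1,0],"twist": [0,0,0],"fingers": 255},{"linear": [0,0,0],"twist": [0,0,0],"fingers": 255},{"linear": [0,0,0],"twist": [0,0,0],"fingers": 255}]'

```text
time_s: 5.22
eef_pos: [0.5398, -0.1576, 0.1313]
eef_rot: [0.482, 3.104, -0.0]
ft_force: [0.5, 0.6, -0.1]
gripper_width: -0.001
finger_force: 0.0
```

```bash
python3 -c "
from h import *
lens();s=arm.observe();print(s['eef_pos'],s['ft_force'])"
```

```text
top 142 lens [ 0.5074 -0.2873] R 0.0253 r 0.2486 phi 246.1
scene 1537 lens [ 0.5187 -0.2512] R 0.0585 r 0.211 phi 245.0
[ 0.53958189 -0.15754776  0.13136766] [-0.45042639  0.25098175 -0.56914826]
```

send_rows --increments '[{"linear": [-0.8,0.6,0],"twist": [0,0,0],"fingers": 255},{"linear": [-1.5,1,0],"twist": [0,0,0],"fingers": 255},{"linear": [-1,1,2],"twist": [0,0,0],"fingers": 255},{"linear": [0,0,4],"twist": [0,0,0],"fingers": 255},{"linear": [0,0,4],"twist": [0,0,0],"fingers": 255},{"linear": [-1,4,1],"twist": [0,0,0],"fingers": 255},{"linear": [-1,4,0],"twist": [0,0,0],"fingers": 255},{"linear": [-1,4,0],"twist": [0,0,0],"fingers": 255},{"linear": [-1,4,0],"twist": [0,0,0],"fingers": 255},{"linear": [-1,4,0],"twist": [0,0,0],"fingers": 255},{"linear": [-1,4,0],"twist": [0,0,0],"fingers": 255},{"linear": [0,0,0],"twist": [0,0,0],"fingers": 255}]'

```text
time_s: 6.32
eef_pos: [0.4447, 0.1139, 0.2415]
eef_rot: [-0.467, -3.106, -0.005]
ft_force: [-0.1, 0.1, 0.5]
gripper_width: 0.004
finger_force: 0.0
```

```bash
python3 -c "
from h import *
o=lens();s=arm.observe();print(s['eef_pos'],s['ft_force'])
t=o[0][0]['color'][110:250,230:390];c=o[1][0]['color'][180:320,170:330]
cv2.imwrite('pics/lens2.png',cv2.resize(np.hstack([t,c])[:,:,::-1],(800,350),interpolation=cv2.INTER_CUBIC))
P=cloud(o[0][0])
"
```

```text
top 1059 lens [ 0.5121 -0.246 ] R 0.0576 r 0.2092 phi 242.7
scene 1536 lens [ 0.5187 -0.2512] R 0.0585 r 0.211 phi 245.0
[0.44618686 0.10932238 0.24136338] [1.16501357 0.07031765 0.29547839]
```

View pics/lens2.png

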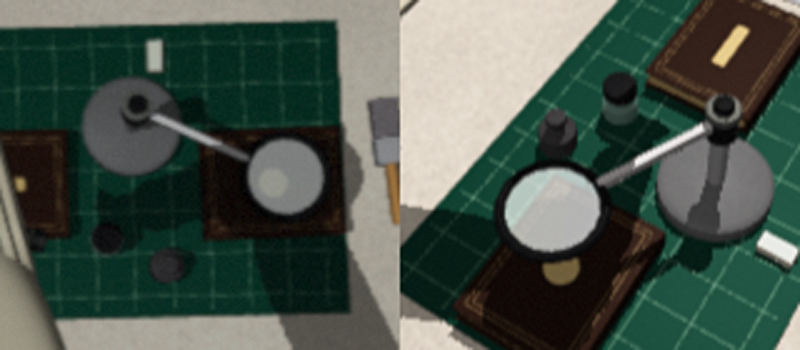

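The top view shows the lens at about crop (285,177) and the patch through it at (272,182). Both views put the lens about 8 mm short, so I'll nudge it roughly 4.5 mm at the push radius.

send_rows --increments '[{"linear": [1,-4,0],"twist": [0,0,0],"fingers": 255},{"linear": [1,-4,0],"twist": [0,0,0],"fingers": 255},{"linear": [1,-4,0],"twist": [0,0,0],"fingers": 255},{"linear": [1,-4,0],"twist": [0,0,0],"fingers": 255},{"linear": [1,-4,0],"twist": [0,0,0],"fingers": 255},{"linear": [1,-4,0],"twist": [0,0,0],"fingers": 255},{"linear": [0,0,-3],"twist": [0,0,0],"fingers": 255},{"linear": [0,0,-3],"twist": [0,0,0],"fingers": 255},{"linear": [0,0,-3],"twist": [0,0,0],"fingers": 255},{"linear": [0,0,-2],"twist": [0,0,0],"fingers": 255},{"linear": [0,0,0],"twist": [0,0,0],"fingers": 255},{"linear": [0,0,0],"twist": [0,0,0],"fingers": 255}]'

```text
time_s: 7.42
eef_pos: [0.5054, -0.1337, 0.1303]
eef_rot: [-0.485, -3.101, 0.0]
ft_force: [1.6, 0.2, 1.4]
gripper_width: 0.005
finger_force: 0.0
```

send_rows --increments '[{"linear": [1,-0.8,0],"twist": [0,0,0],"fingers": 255},{"linear": [0.8,-0.6,0],"twist": [0,0,0],"fingers": 255},{"linear": [0.6,-0.5,0],"twist": [0,0,0],"fingers": 255},{"linear": [0.5,-0.3,0],"twist": [0,0,0],"fingers": 255},{"linear": [0.3,-0.2,0],"twist": [0,0,0],"fingers": 255},{"linear": [0.3,-0.2,0],"twist": [0,0,0],"fingers": 255},{"linear": [0.3,-0.1,0],"twist": [0,0,0],"fingers": 255},{"linear": [0,0,0],"twist": [0,0,0],"fingers": 255},{"linear": [0,0,0],"twist": [0,0,0],"fingers": 255}]'

```text
time_s: 8.17
eef_pos: [0.5447, -0.159, 0.1311]
eef_rot: [-0.481, -3.104, -0.0]
ft_force: [-0.4, -0.5, -0.1]
gripper_width: -0.001
finger_force: 0.0
```

```bash
python3 -c "
from h import *
lens();s=arm.observe();print(s['eef_pos'],s['ft_force'])"
```

```text
top 164 lens [ 0.5138 -0.2892] R 0.0267 r 0.2478 phi 247.7
scene 1565 lens [ 0.527  -0.2558] R 0.0582 r 0.2119 phi 247.5
[ 0.54448933 -0.15895917  0.13101782] [ 0.11515431 -0.73412456 -0.77157651]
```

send_rows --increments '[{"linear": [-0.8,0.6,0],"twist": [0,0,0],"fingers": 255},{"linear": [-1.5,1,0],"twist": [0,0,0],"fingers": 255},{"linear": [-1,1,2],"twist": [0,0,0],"fingers": 255},{"linear": [0,0,4],"twist": [0,0,0],"fingers": 255},{"linear": [0,0,4],"twist": [0,0,0],"fingers": 255},{"linear": [2,1.6,1],"twist": [0,0,0],"fingers": 255},{"linear": [2,1.6,0],"twist": [0,0,0],"fingers": 255},{"linear": [2,1.6,0],"twist": [0,0,0],"fingers": 255},{"linear": [2,1.5,0],"twist": [0,0,0],"fingers": 255},{"linear": [1.7,1,0],"twist": [0,0,0],"fingers": 255},{"linear": [0,0,0],"twist": [0,0,0],"fingers": 255},{"linear": [0,0,0],"twist": [0,0,0],"fingers": 255}]'

```text
time_s: 9.27
eef_pos: [0.6088, -0.0594, 0.2404]
eef_rot: [-0.479, -3.104, 0.0]
ft_force: [-0.6, 0.1, 0.1]
gripper_width: 0.002
finger_force: 0.0
```

```bash
python3 -c "
from h import *
for n,p in (('top',(284.3,151.2)),('scene',(299,222))):
    c=dict(np.load(n+'0.npz'));print(n,[ray(c,*p,z).round(4) for z in (.172,.178,.184)],cloud(c)[round(p[1])-1:round(p[1])+2,round(p[0])-1:round(p[0])+2,2].round(4).tolist())
lens();s=arm.observe();print(s['eef_pos'],s['ft_force'])"
```

```text
top [array([ 0.6077, -0.0576,  0.172 ]), array([ 0.6065, -0.0573,  0.178 ]), array([ 0.6053, -0.0569,  0.184 ])] [[0.1728, 0.1744, 0.1763], [0.1799, 0.175, 0.176], [0.1752, 0.1758, 0.1761]]
scene [array([ 0.6101, -0.0627,  0.172 ]), array([ 0.6119, -0.0669,  0.178 ]), array([ 0.6137, -0.0711,  0.184 ])] [[0.1738, 0.1728, 0.1754], [0.1751, 0.1754, 0.1708], [0.1766, 0.1774, 0.1766]]
top 1067 lens [ 0.5207 -0.2502] R 0.058 r 0.2093 phi 245.3
scene 1565 lens [ 0.527  -0.2558] R 0.0582 r 0.2119 phi 247.5
[ 0.6078751  -0.06041792  0.24085337] [0.08539941 0.09545379 0.75873903]
```

The lens is within about 1 mm of the patch in the top view. Next is the switch press.

send_rows --increments '[{"linear": [0,0,-1.5],"twist": [0,0,0],"fingers": 255},{"linear": [0,0,-1.5],"twist": [0,0,0],"fingers": 255},{"linear": [0,0,-1.2],"twist": [0,0,0],"fingers": 255},{"linear": [0,0,-0.6],"twist": [0,0,0],"fingers": 255},{"linear": [0,0,-0.3],"twist": [0,0,0],"fingers": 255},{"linear": [0,0,-0.2],"twist": [0,0,0],"fingers": 255},{"linear": [0,0,-0.2],"twist": [0,0,0],"fingers": 255},{"linear": [0,0,-0.2],"twist": [0,0,0],"fingers": 255},{"linear": [0,0,0],"twist": [0,0,0],"fingers": 255},{"linear": [0,0,0],"twist": [0,0,0],"fingers": 255}]'

```text
time_s: 10.2
eef_pos: [0.6088, -0.0602, 0.1845]
eef_rot: [0.481, 3.104, 0.0]
ft_force: [0.6, 0.0, -0.0]
gripper_width: 0.002
finger_force: 0.0
```

send_rows --increments '[{"linear": [0,0,-0.2],"twist": [0,0,0],"fingers": 255},{"linear": [0,0,-0.2],"twist": [0,0,0],"fingers": 255},{"linear": [0,0,0],"twist": [0,0,0],"fingers": 255},{"linear": [0,0,0],"twist": [0,0,0],"fingers": 255}]'

```text
time_s: 10.53
eef_pos: [0.6091, -0.0602, 0.1806]
eef_rot: [0.481, 3.103, 0.0]
ft_force: [0.8, -0.7, 3.1]
gripper_width: 0.001
finger_force: 1.3
```

send_rows --increments '[{"linear": [0,0,-0.2],"twist": [0,0,0],"fingers": 255},{"linear": [0,0,0],"twist": [0,0,0],"fingers": 255},{"linear": [0,0,0],"twist": [0,0,0],"fingers": 255}]'

```text
time_s: 10.78
eef_pos: [0.6091, -0.0602, 0.1785]
eef_rot: [0.481, 3.103, 0.0]
ft_force: [0.9, 0.1, 3.7]
gripper_width: 0.001
finger_force: 1.8
```

send_rows --increments '[{"linear": [0,0,-0.1],"twist": [0,0,0],"fingers": 255},{"linear": [0,0,0],"twist": [0,0,0],"fingers": 255},{"linear": [0,0,0],"twist": [0,0,0],"fingers": 255}]'

```text
time_s: 11.03
eef_pos: [0.6091, -0.0602, 0.1781]
eef_rot: [0.481, 3.103, 0.0]
ft_force: [0.1, 0.4, 6.4]
gripper_width: -0.001
finger_force: 3.1
```

send_rows --increments '[{"linear": [0,0,-0.1],"twist": [0,0,0],"fingers": 255},{"linear": [0,0,0],"twist": [0,0,0],"fingers": 255},{"linear": [0,0,0],"twist": [0,0,0],"fingers": 255}]'

```text
time_s: 11.28
eef_pos: [0.6091, -0.0602, 0.178]
eef_rot: [0.481, 3.102, 0.0]
ft_force: [-2.1, 0.4, 9.4]
gripper_width: -0.001
finger_force: 4.9
```

It hit a hard stop about 6 mm below first contact, so the switch is fully pressed. I'll let it go and check.

send_rows --increments '[{"linear": [0,0,0.5],"twist": [0,0,0],"fingers": 255},{"linear": [0,0,1],"twist": [0,0,0],"fingers": 255},{"linear": [0,0,2],"twist": [0,0,0],"fingers": 255},{"linear": [0,0,3],"twist": [0,0,0],"fingers": 255},{"linear": [-2,3,0],"twist": [0,0,0],"fingers": 255},{"linear": [-2,3,0],"twist": [0,0,0],"fingers": 255},{"linear": [-2,3,0],"twist": [0,0,0],"fingers": 255},{"linear": [-2,3,0],"twist": [0,0,0],"fingers": 255},{"linear": [-2,3,0],"twist": [0,0,0],"fingers": 255},{"linear": [0,0,0],"twist": [0,0,0],"fingers": 255},{"linear": [0,0,0],"twist": [0,0,0],"fingers": 255}]'

```text
time_s: 12.2
eef_pos: [0.5073, 0.0911, 0.2412]
eef_rot: [-0.476, -3.104, 0.001]
ft_force: [0.1, -0.5, 0.7]
gripper_width: -0.0
finger_force: 0.0
```

```bash
python3 -c "
from h import *
o=lens();P=cloud(o[0][0]);c=dict(np.load('top0.npz'));print(P[150:153,283:286,2].mean(),cloud(c)[150:153,283:286,2].mean());s=arm.observe();print(s['eef_pos'],s['ft_force'])
h=[x[0]['color'] for x in o]
cv2.imwrite('pics/end.png',cv2.resize(np.hstack(h)[:,:,::-1],(800,300)))"
```

```text
top 1069 lens [ 0.5207 -0.2502] R 0.0579 r 0.2093 phi 245.3
scene 1564 lens [ 0.527  -0.2558] R 0.0582 r 0.2119 phi 247.5
0.17595537251928364 0.17572931798361863
[0.50874407 0.08954581 0.24109055] [0.83957371 0.52266584 0.99423849]
```

View pics/end.png

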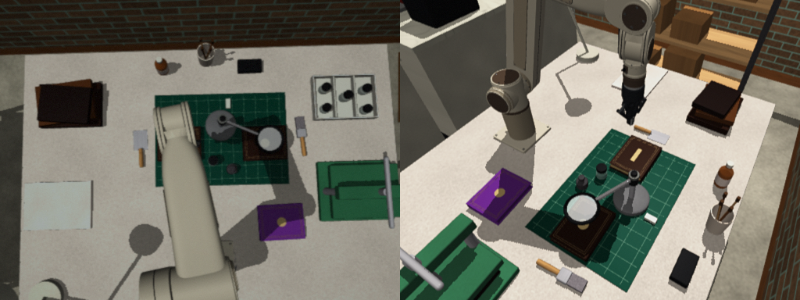

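The lens is over the round patch, the switch is back up, nothing else appears to have moved and the gripper is clear of everything.

```bash
python3 -c "
from cell import ticket
print(ticket.sign_off())"
```

```text
the job is handed in; nothing more can be done
None
```

I handed the job in at about 12 s of robot time: the lens is within about 1 mm of the round patch's centre in the top view, the switch was pressed to its stop and sprang back up, and nothing else appears to have moved; the sign-off gave no verdict.

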